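Shift the tub's water unit from park into its triangle setting

TASK

The selector lever on the green water unit is parked in the short middle notch of its H-shaped gate. With closed fingertips, gently push it (do not grip it) out of the notch and through the gate, fully home into the slot marked by the triangular tag, without going into any other tagged slot. Leave the lever there and do not disturb the things standing around.

Things in the scene. Friction and masses are not known exactly. Their poses are not given: they have to be found in the camera images.
- unit: Fixed water unit: green gearbox 200 x 200 mm, flat green gate plate on top at z = 100 mm. Origin on the table under the lever's pivot, at the gate's middle; x points away from the robot (far), y left, z up (it may be turned). A motor, no higher than 118 mm, lies to the left at y = 109 to 201 mm. On the plate stand only the lever, tags and a small jar.
- gate_middle (a point): Middle of the gate, 100 mm above the unit's origin. Where the lever's foot can go, in the unit's frame: a cross channel at x = 0 from y = -24 to +24 mm; two columns at y = +24 and -24 mm, each to x = +24 (far slot) and -24 mm (near slot): four tagged slots; and the untagged park notch at y = 0, from x = 0 to -24 mm only. 2 mm play to each side.
- lever_foot (a point): Point on the lever's steel stem inside the gate plate, 82 mm along the lever from the pivot. Its x, y in the unit's frame say where the lever is in the gate.
- lever_grip (a point): Middle of the lever's grey round grip (24 mm diameter, 61 mm long, reaching 33 mm below and 28 mm above this point along the lever), 170 mm from the pivot, so it moves 2.07 times as far as the foot: about 50 mm each way. Upright, it is 180 mm above the table. Below the grip is a steel stem 10 mm thick.
- selector_cross (a joint): Lever's tilt across, rad: 0 is the middle (park notch), positive to the unit's left (+y); +0.298 is the left column, -0.298 the right column (its stops). Dry friction, about 2 N at the grip; no spring, no detent.
- selector (a joint): Lever's tilt along, rad: 0 is the cross channel, positive far (+x); +0.30 is fully home in a far slot, -0.30 fully home in a near slot or the park notch (its stops). Pivot 10 mm above the table; foot x = 82 mm x sin(this). Dry friction, about 2 N at the grip; no spring, no detent: the lever stays where it is left.
- tag_triangle: The target's tag: flat aluminium triangle, 33 mm a side, 3 mm thick, on the deck at the outer end of a slot (which one varies). Its origin, the centre of its underside, lies at x = +52 or -52 mm, y = +42 or -42 mm in the unit's frame: 28 mm beyond the home position of the lever's foot along x, and 18 mm outward of it along y.
- tag_disc: Aluminium disc, 30 mm across, 3 mm thick, marking another slot in the same way.
- tag_bar: Aluminium bar, 10 x 34 mm, 3 mm thick, marking another slot in the same way.
- tag_cross: Aluminium plus-shaped tag, 32 mm across, 3 mm thick, marking another slot in the same way.
- vial: Bystander: small amber glass jar with a white lid, 22 mm across, 34 mm tall, standing on the near-left corner of the unit's deck. Loose; origin at the centre of its underside.
- amber_bottle: Bystander: amber bottle, 64 mm across, 150 mm tall, to the right of the unit. Loose; origin at the centre of its underside.
- beaker: Bystander: clear plastic beaker, 74 mm across, 95 mm tall, to the right of the unit. Loose; origin at the centre of its underside.
- paper_cup: Bystander: white paper cup, 72 mm across, 85 mm tall, beyond the unit. Loose; origin at the centre of its underside.
- sharps_jar: Bystander: yellow jar, 80 mm across, 110 mm tall, to the left of the unit's motor. Loose; origin at the centre of its underside.
- screwdriver: Bystander: screwdriver lying beyond the unit. Loose; origin at the centre of its underside.
- suture_box: Bystander: white carton 60 x 100 x 50 mm, to the left of the unit's motor. Loose; origin at the centre of its underside.

How it is judged:
By the outcome, as a careful person would: the job done as asked, in the order asked, and still so for the second after the job is handed in, with the robot touching nothing.
It also fails if it takes over 61 s, if anything falls off the work surface, if the arm or the gripper's body presses on something with over 40 N, if the wrist force passes 120 N, or if a joint passes its speed limit or range.

ROBOT

A 6-joint arm with a two-finger parallel gripper is mounted at the origin on the work surface. World frame = base frame: x ahead of the robot, y to its left, z up, the work surface at z = 0. Lengths are in m, angles in rad, forces in N, time in s.
With the tool pointing down it reaches from about 0.3 to 0.875 m from the base axis. Payload 6.4 kg.
Tool frame: the origin (TCP) lies midway between the tips of the shut fingers; the grasp point (between the pads) lies 19 mm behind it; z points along the fingers, y is the line along which they close (so a half turn about z gives the same grasp; the last joint's range is limited). The gripper opens to 85 mm and grips with 20 to 120 N. Pads are 22 mm wide; open, the fingers measure 114 mm over their backs; the gripper's body (76 mm by 85 mm) begins 54 mm behind the grasp point. The pads swing forward as they close: fully open they stand 13 mm farther back than shut.
Start: joints at [-1.41, 0.181, 1.607, -0, 1.354, -0.206], TCP at [0.206, -0.537, 0.209] pointing down, gripper open.
Joint ranges: [-2.99, 2.99], [-0.89, 2.07], [0.3, 2.58], [-1.14, 4.28], [0, 2.63], [-3.12, 3.12]. Speed limits (rad/s): [2.57, 2.57, 3.01, 3.14, 3.14, 3.14].

INTERFACE

Orientations are given as a unit quaternion [w, x, y, z].
In Python, from bench import status, camera, ctrl gives the robot as it stands. The module is installed in compiled form; this text tells all that it offers.
- The arm moves only by the shell command python3 -m handwheel 'ROWS'. ROWS is JSON, a list that holds one entry, the list of rows, each a list of 7 numbers: the opening, from -1 (shut) to 1 (fully open), then the shift along the tool's x, y, z in cm, then the turn, a rotation vector about the tool's x, y, z in degrees. A call has 1 to 10 rows; each row is the pose to reach, as a shift and turn from the pose commanded when the call began, along the tool's axes at that moment; what a row does not reach only later rows make up. A row lasts 1/8 s, in which the tool goes at most 62.5 mm and 10.7 degrees, less where a joint would pass 70% of its speed; a pose out of reach is approached as far as the arm can. A call with a gripper value outside its range is refused whole. The fingers move at their own pace and stop on an object; the grip force is fixed at half the most. Time passes only in rows, so rows that repeat a pose let the fingers close. It gives the time, the measured TCP pose, the force, the opening and the grip force at its end, in the units of the state.
- status.get_obs(): the state, without advancing time (a new reading comes with each control period).
- camera(name): name is "scene" or "side" or "wrist"; returns a dict with "frame" (400x640x3 uint8, blue, green, red), "depth" (400x640 float32, m along the optical axis (not along the pixel's ray), 0 where there is no reading), "fx", "fy", "cx", "cy" (pixels), "extrinsics" (4x4, takes a point from camera to world coordinates); the wrist camera has in their place "hand_eye" (4x4, takes a point from camera to tool coordinates, whose origin is the TCP and whose axes are the flange's). Camera axes: x right, y down, z forward; pixel columns grow to the right and rows downward; lengths in m; the calibration is good to about 2 mm. A picture is of the moment at which its call begins: read the wrist's pose just before it.
- ctrl.hand_in(): hands the job in; it is judged then, once.
The state is a dict: "time_s": time; "q": joint angles; "dq": joint speeds; "joint_efforts": joint torques, N m; "eef_pos": TCP position; "eef_rot": TCP orientation; "wrist_force": force on the tool from outside, world axes, zero at the start; "torque": the same for the moment, N m; "opening": opening from 0.0 (shut) to 1.0 (fully open); "grasp_force": force on a finger pad.
Only numpy, scipy, OpenCV 4.12 (cv2) and the standard library are available. Lean on these libraries where they do the work, as an engineer would, in place of code of your own. Each camera call takes 0.05 s, during which the arm holds its last target. There are 200 camera calls.

## Working session

There is one attempt and no reset: what is moved stays moved. The work goes in short steps, Python scripts to look and compute and a shell command to move; the robot and the scene stay as the last step left them, time stands still between calls to the robot, and variables do not carry over. Pictures are saved under pics/ and viewed, at most 10 in all, crops included, and the job is handed in when it is done.

```bash
mkdir -p pics
python3 - <<'E'
from bench import status,camera
import cv2,numpy as np
o=status.get_obs();print(o['time_s'],o['eef_pos'],o['eef_rot'])
for n in('scene','side'):
    c=camera(n);cv2.imwrite(f'pics/{n}0.png',c['frame']);np.savez(f'{n}0.npz',**c)
E
```

```text
0.0 [ 0.20612843 -0.53614579  0.2079725 ] [-8.85919050e-04  9.83230600e-01  1.82364476e-01  2.47840381e-05]
```

View pics/scene0.png

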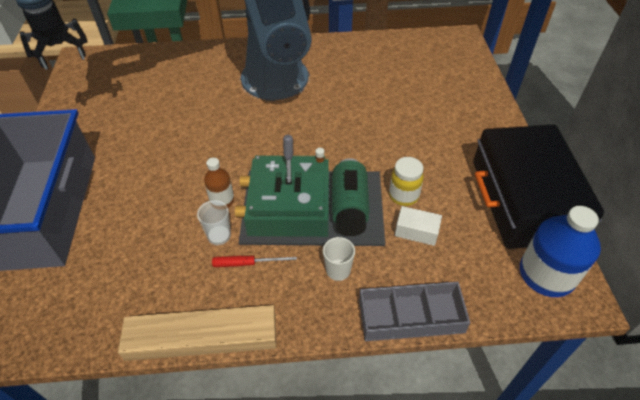

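View pics/side0.png

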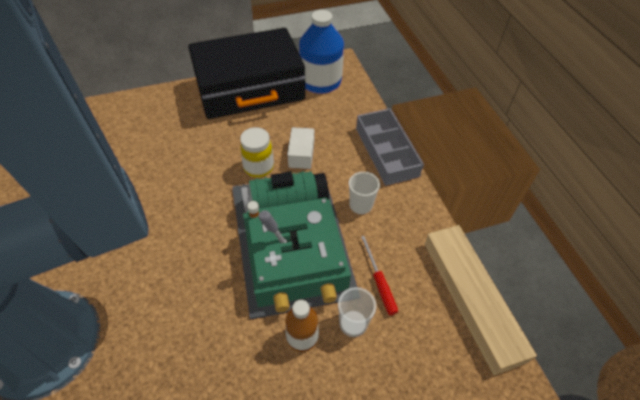

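Scene: robot is at the top, so image up is near and image right is left. The triangle is at (305,167), which is the near-left slot, and the vial stands at (320,155). The cross (272,166) is near-right, the disc (304,198) far-left, the bar (269,198) far-right. The grip is around (288,147). Next I'll fit the unit's pose.

```bash
cat > h.py <<'E'
import numpy as np,cv2
def cloud(c,T=None):
    T=c['extrinsics'] if T is None else T
    d=c['depth'];v,u=np.indices(d.shape)
    P=np.stack([(u-c['cx'])/c['fx']*d,(v-c['cy'])/c['fy']*d,d],-1)
    return P@T[:3,:3].T+T[:3,3]
def ray_z(c,u,v,z):
    T=c['extrinsics'];r=T[:3,:3]@[(u-c['cx'])/c['fx'],(v-c['cy'])/c['fy'],1];o=T[:3,3]
    return o+r*(z-o[2])/r[2]
E
python3 - <<'E'
from h import *
c=np.load('scene0.npz');P=cloud(c);f=c['frame'].astype(int)
for n,(u,v) in dict(tri=(305,167),cross=(272,166),disc=(304,198),bar=(269,198),vial=(320,153),grip=(288,147)).items():
    print(n,P[v,u].round(3))
hsv=cv2.cvtColor(c['frame'],cv2.COLOR_BGR2HSV)
def blobs(c,P):
    m=((c['frame'].min(-1)>110)&(abs(P[...,2]-.102)<.012)).astype(np.uint8)
    n,l,s,ce=cv2.connectedComponentsWithStats(m)
    for i in range(1,n):
        if s[i,4]>15: print(ce[i].round(1),s[i,4],ray_z(c,*ce[i],.103).round(4),P[l==i].mean(0).round(4))
blobs(c,P)
s=np.load('side0.npz');Q=cloud(s);print('side');blobs(s,Q)
for n,(A,fr) in dict(scene=(P,c),side=(Q,s)).items():
    # lever: points 145..220 high near unit
    m=(A[...,2]>.125)&(A[...,2]<.23)&(A[...,0]>.3)&(A[...,0]<.75)&(abs(A[...,1])<.25)
    k,l,st,ce=cv2.connectedComponentsWithStats(m.astype(np.uint8))
    for i in range(1,k):
        if st[i,4]>15:
            B=A[l==i];print(n,ce[i].round(),st[i,4],B.mean(0).round(3),B.min(0).round(3),B.max(0).round(3))
E
```

```text
tri [0.505 0.072 0.101]
cross [ 0.495 -0.011  0.103]
disc [0.607 0.063 0.103]
bar [ 0.6   -0.02   0.103]
vial [0.487 0.112 0.13 ]
grip [0.508 0.034 0.178]
[408.9 168.3] 540 [0.5342 0.3302 0.103 ] [0.5381 0.3289 0.1075]
[272.  165.5] 77 [ 0.4939 -0.0107  0.103 ] [ 0.4925 -0.0108  0.1016]
[305.3 165.6] 62 [0.5018 0.0728 0.103 ] [0.5001 0.0729 0.1012]
[288.3 173.9] 18 [0.5261 0.0292 0.103 ] [0.5243 0.0292 0.1011]
[303.6 197.5] 102 [0.6052 0.0625 0.103 ] [0.6043 0.0625 0.1019]
[268.5 197.4] 54 [ 0.5977 -0.0211  0.103 ] [ 0.5961 -0.0212  0.1012]
[211.8 212.3] 164 [ 0.6311 -0.1539  0.103 ] [ 0.6231 -0.156   0.0934]
[561.7 271.4] 167 [0.8558 0.5947 0.103 ] [0.8523 0.5982 0.0967]
side
[326.5  65.1] 116 [0.795  0.5547 0.103 ] [0.7981 0.563  0.0964]
[254.5 138.8] 502 [0.5328 0.3308 0.103 ] [0.5322 0.326  0.108 ]
[314.  216.7] 141 [0.603  0.0628 0.103 ] [0.6034 0.0638 0.1015]
[322.3 249.2] 85 [ 0.5949 -0.0209  0.103 ] [ 0.5953 -0.0197  0.1011]
[272.9 258.1] 136 [ 0.4917 -0.0107  0.103 ] [ 0.4918 -0.0098  0.1015]
[356.7 305. ] 252 [ 0.6195 -0.1592  0.103 ] [ 0.6218 -0.155   0.0933]
scene [288. 148.] 247 [0.505 0.034 0.173] [0.48  0.022 0.127] [0.519 0.046 0.202]
scene [320. 151.] 60 [0.482 0.111 0.132] [0.469 0.102 0.125] [0.494 0.122 0.137]
scene [213. 164.] 154 [ 0.516 -0.15   0.143] [ 0.497 -0.165  0.125] [ 0.529 -0.136  0.153]
side [252. 206.] 83 [0.479 0.109 0.132] [0.469 0.1   0.126] [0.489 0.12  0.136]
side [268. 222.] 279 [0.498 0.027 0.177] [0.481 0.02  0.125] [0.517 0.043 0.203]
side [300. 310.] 251 [ 0.509 -0.154  0.146] [ 0.495 -0.166  0.125] [ 0.524 -0.137  0.153]
```

Run:
```python
import cv2
a=cv2.imread('pics/scene0.png')[120:250,190:390];b=cv2.imread('pics/side0.png')[170:320,215:365]
cv2.imwrite('pics/c1.png',cv2.resize(a,None,fx=4,fy=4,interpolation=2))
```

```text
(no output)
```

View pics/c1.png

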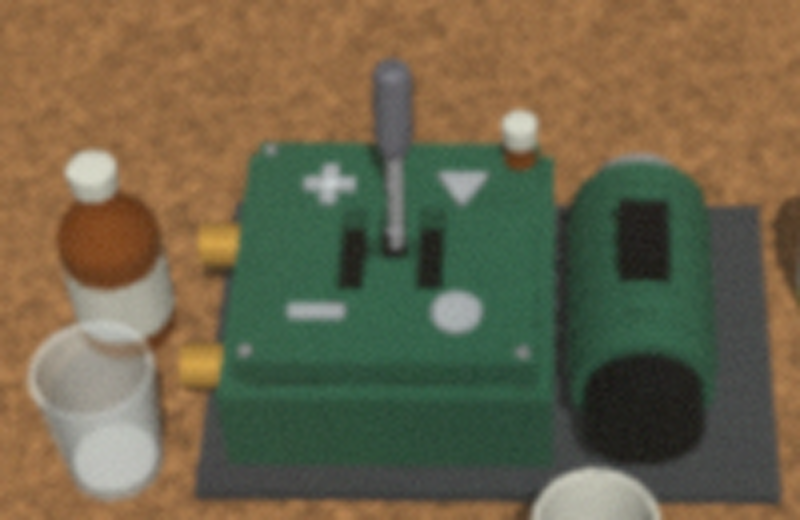

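Triangle confirmed near-left. Averaging the tags puts the unit at (0.5484, 0.0259) with yaw about −5.6°, and the grip agrees at unit x ≈ −50 mm. So the pushes go far, then left, then near. First I move to the near side of the lever, shut and raised.

```bash
python3 -m handwheel '[[[-1,0,0,-5,0,0,0],[-1,4.3,-4.5,-5,0,0,3],[-1,9,-9,-5,0,0,6],[-1,13,-13.5,-5,0,0,9],[-1,17,-18,-5,0,0,12],[-1,21.5,-22.5,-5,0,0,15],[-1,26,-27,-5,0,0,18],[-1,30,-31.5,-5,0,0,21],[-1,34,-36,-5,0,0,24],[-1,38,-40,-5,0,0,26.6]]]'
cat >> h.py <<'E'
def where():
    from bench import status
    from scipy.spatial.transform import Rotation as R
    o=status.get_obs();d=o['eef_pos']-np.array([.5484,.0259,0]);ex=np.array([.9952,-.098]);ey=np.array([.098,.9952])
    r=R.from_quat(np.roll(o['eef_rot'],-1)).as_matrix()
    print('unit mm',(1e3*np.array([d[:2]@ex,d[:2]@ey,d[2]])).round(1),'yaw',np.degrees(np.arctan2(r[1,0],r[0,0])).round(2),'tz',r[:,2].round(3),'F',np.round(o['wrist_force'],1),'t',o['time_s'],'op',o['opening'])
E
python3 -c "from h import *;where()"
```

```text
time_s: 1.35
eef_pos: [0.4177, -0.025, 0.2589]
eef_rot: [0.0, 0.999, -0.049, 0.0]
wrist_force: [0.7, -1.0, -0.4]
opening: -0.0
grasp_force: 0.0
unit mm [-125.1  -63.4  258.9] yaw -5.65 tz [ 0. -0. -1.] F [ 0.7 -1.  -0.4] t 1.35 op -0.00027810653462987035
```

```bash
python3 -m handwheel '[[[-1,2,-3,0,0,0,0],[-1,2,-6.3,0,0,0,0],[-1,2,-6.3,3,0,0,0],[-1,2,-6.3,6,0,0,0],[-1,2,-6.3,8,0,0,0],[-1,2,-6.3,10,0,0,0],[-1,2,-6.3,10,0,0,0]]]'
python3 - <<'E'
from h import *
from bench import camera
where()
c=camera('side');f=c['frame'];cv2.imwrite('pics/s1.png',cv2.resize(f[150:300,180:380],None,fx=4,fy=4,interpolation=2))
E
```

```text
time_s: 2.22
eef_pos: [0.4419, 0.034, 0.1572]
eef_rot: [-0.0, 0.999, -0.049, -0.002]
wrist_force: [-0.2, -0.5, -0.1]
opening: -0.003
grasp_force: 0.0
unit mm [-106.7   -2.4  157.2] yaw -5.58 tz [-0.004  0.001 -1.   ] F [-0.2 -0.5 -0.1] t 2.225 op -0.0032083025787017494
```

View pics/s1.png

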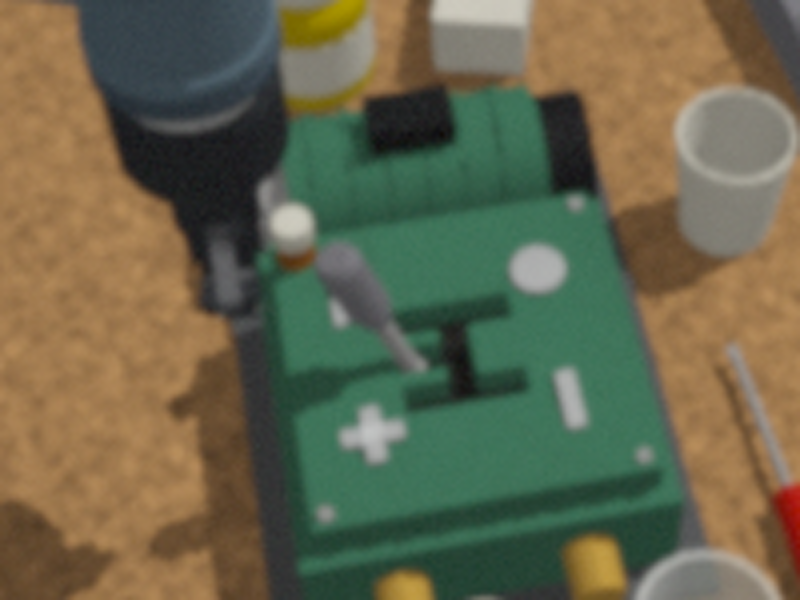

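Fingers stand behind (near of) the lever, with the grip top at crop (340,260) and a clear gap. Pushing far slowly, stopping a little short.

```bash
python3 -m handwheel '[[[-1,1,-0.2,0,0,0,0],[-1,2,-0.2,0,0,0,0],[-1,2.7,-0.2,0,0,0,0],[-1,3.4,-0.2,0,0,0,0],[-1,4.1,-0.2,0,0,0,0],[-1,4.8,-0.2,0,0,0,0],[-1,5.5,-0.2,0,0,0,0],[-1,6.2,-0.2,0,0,0,0],[-1,6.9,-0.2,0,0,0,0],[-1,7.5,-0.2,0,0,0,0]]]'
cat >> h.py <<'E'
def lever(name='side'):
    "fit the lever's tilt from grip/stem points above the deck, unit frame; coarse"
    from bench import camera
    c=camera(name);P=cloud(c)-np.array([.5484,.0259,0])
    U=np.stack([P@[.9952,-.098,0],P@[.098,.9952,0],P[...,2]],-1)
    h=cv2.cvtColor(c['frame'],cv2.COLOR_BGR2HSV)
    return c,U,h
E
python3 - <<'E'
from h import *
where()
for n in('side','scene'):
    c,U,h=lever(n);np.savez(n+'2.npz',**c)
    a,b=((slice(150,300),slice(180,380)) if n=='side' else (slice(110,260),slice(190,390)))
    cv2.imwrite(f'pics/{n}2.png',c['frame'][a,b])
A=np.hstack([cv2.resize(cv2.imread(f'pics/{n}2.png'),None,fx=2,fy=2,interpolation=2) for n in('side','scene')])
cv2.imwrite('pics/both2.png',A)
E
```

```text
time_s: 3.52
eef_pos: [0.5189, 0.0283, 0.1589]
eef_rot: [-0.0, 0.999, -0.049, 0.0]
wrist_force: [-2.8, -0.6, 2.0]
opening: -0.003
grasp_force: 0.9
unit mm [-29.6  -0.5 158.9] yaw -5.59 tz [ 0.  0. -1.] F [-2.8 -0.6  2. ] t 3.525 op -0.002978721725857607
```

View pics/both2.png

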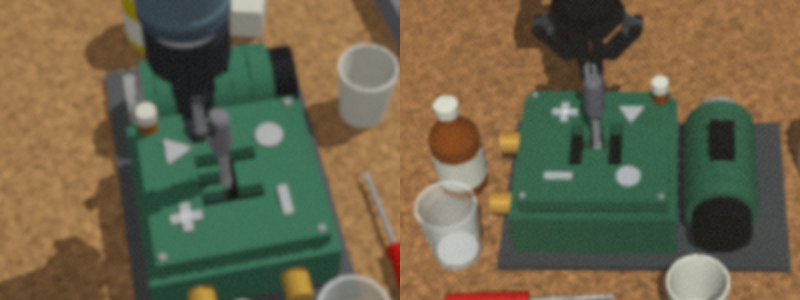

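The lever follows and is nearly upright (grip at (215,135) left, (593,95) right). Measuring its remaining tilt from depth.

```bash
cat >> h.py <<'E'
def tilt(c,x0,y0,w=30):
    P=cloud(c)-np.array([.5484,.0259,0])
    U=1e3*np.stack([P@[.9952,-.098,0],P@[.098,.9952,0],P[...,2]],-1)
    for a,b in((112,135),(150,165),(165,180),(180,195),(195,212)):
        m=(U[...,2]>a)&(U[...,2]<b)&(abs(U[...,0]-x0)<w)&(abs(U[...,1]-y0)<w)
        if m.sum()>4:print(a,b,m.sum(),'lo',np.percentile(U[m],5,0).round(),'med',np.median(U[m],0).round(),'hi',np.percentile(U[m],95,0).round())
E
python3 - <<'E'
from h import *
print('ref parked');tilt(np.load('scene0.npz'),-45,0)
for n in('scene','side'):print(n);tilt(np.load(n+'2.npz'),0,0)
E
```

```text
ref parked
112 135 37 lo [-38.  -2. 114.] med [-34.   3. 125.] hi [-27.   6. 134.]
150 165 47 lo [-48.  -7. 151.] med [-39.   5. 158.] hi [-33.  14. 164.]
165 180 57 lo [-49.  -7. 165.] med [-42.   4. 172.] hi [-37.  15. 179.]
180 195 65 lo [-56.  -8. 181.] med [-48.   2. 187.] hi [-43.  13. 194.]
195 212 41 lo [-64.  -5. 196.] med [-54.   3. 198.] hi [-46.  11. 201.]
scene
112 135 27 lo [ -5.  -2. 115.] med [ -2.   2. 123.] hi [  1.   7. 134.]
150 165 31 lo [ -4.  -5. 151.] med [  3.   5. 159.] hi [  6.  13. 165.]
165 180 51 lo [ -7.  -8. 165.] med [  2.   3. 172.] hi [  5.  14. 179.]
180 195 46 lo [-19.  -8. 181.] med [  1.   4. 187.] hi [  5.  13. 194.]
195 212 132 lo [-25. -10. 196.] med [ -9.   3. 205.] hi [  4.  13. 210.]
side
112 135 31 lo [-11.  -4. 113.] med [ -7.  -2. 125.] hi [ -2.   0. 134.]
150 165 31 lo [-18.  -9. 152.] med [ -9.  -7. 160.] hi [ -1.  -1. 165.]
165 180 49 lo [-18. -10. 166.] med [ -8.  -7. 173.] hi [  2.  -0. 179.]
180 195 51 lo [-27. -13. 181.] med [ -8.  -8. 187.] hi [  1.  -3. 194.]
195 212 81 lo [-14.  -9. 198.] med [ -7.  -1. 205.] hi [  1.  10. 209.]
```

```bash
python3 -m handwheel '[[[-1,0.3,0,0,0,0,0],[-1,0.5,0,0,0,0,0],[-1,0.7,0,0,0,0,0],[-1,0.7,0,0,0,0,0],[-1,-1,0,0,0,0,0],[-1,-3,0,0,0,0,0],[-1,-3,2,0,0,0,0],[-1,-3,4.5,0,0,0,0],[-1,-3,4.5,0,0,0,0]]]'
python3 - <<'E'
from h import *
from bench import camera
where()
for n in('scene','side'):print(n);tilt(camera(n),0,0,25)
E
```

```text
time_s: 4.75
eef_pos: [0.4844, -0.0146, 0.159]
eef_rot: [0.0, 0.999, -0.05, 0.0]
wrist_force: [0.2, -0.1, -0.2]
opening: 0.004
grasp_force: 0.0
unit mm [-59.8 -46.6 159. ] yaw -5.71 tz [ 0.001 -0.    -1.   ] F [ 0.2 -0.1 -0.2] t 4.75 op 0.00414628347153256
scene
112 135 27 lo [ -1.  -2. 114.] med [  1.   3. 124.] hi [  5.   6. 133.]
150 165 31 lo [  2.  -7. 150.] med [  8.   3. 159.] hi [ 10.  13. 165.]
165 180 45 lo [  1.  -7. 166.] med [  8.   4. 172.] hi [ 11.  13. 179.]
180 195 44 lo [  3.  -7. 181.] med [  8.   4. 187.] hi [ 11.  13. 194.]
195 212 82 lo [ -9.  -6. 197.] med [  4.   3. 205.] hi [ 11.  14. 208.]
side
112 135 29 lo [ -7.  -4. 116.] med [ -3.  -2. 124.] hi [  1.   2. 134.]
150 165 31 lo [-12.  -9. 152.] med [ -3.  -7. 161.] hi [  7.  -3. 163.]
165 180 52 lo [-13. -10. 165.] med [ -3.  -7. 172.] hi [  9.  -0. 180.]
180 195 55 lo [-13.  -9. 182.] med [ -4.  -7. 188.] hi [ 10.   1. 194.]
195 212 114 lo [-12.  -8. 196.] med [ -2.  -2. 206.] hi [  7.   9. 208.]
```

```bash
python3 -m handwheel '[[[-1,3,0,0,0,0,0],[-1,5.9,0,0,0,0,0],[-1,5.9,-0.5,0,0,0,0],[-1,5.9,-1.2,0,0,0,0],[-1,5.9,-1.9,0,0,0,0],[-1,5.9,-2.6,0,0,0,0],[-1,5.9,-3.3,0,0,0,0],[-1,5.9,-4,0,0,0,0],[-1,5.9,-4.7,0,0,0,0],[-1,5.9,-5.3,0,0,0,0]]]'
python3 - <<'E'
from h import *
from bench import camera
where()
for n in('scene','side'):
    c=camera(n);np.savez(n+'3.npz',**c);print(n);tilt(c,0,40,28)
a=np.load('side3.npz')['frame'][150:300,180:380];b=np.load('scene3.npz')['frame'][110:260,190:390]
cv2.imwrite('pics/both3.png',cv2.resize(np.hstack([a,b]),None,fx=2,fy=2,interpolation=2))
E
```

```text
time_s: 6.1
eef_pos: [0.5479, 0.0339, 0.1587]
eef_rot: [-0.0, 0.999, -0.049, -0.0]
wrist_force: [0.0, -1.7, 0.1]
opening: -0.002
grasp_force: 0.7
unit mm [ -1.2   8.  158.7] yaw -5.58 tz [-0.  0. -1.] F [ 0.  -1.7  0.1] t 6.1 op -0.0017398015335218836
scene
112 135 26 lo [  0.  17. 114.] med [  3.  20. 124.] hi [  5.  25. 133.]
150 165 32 lo [  3.  17. 152.] med [  7.  26. 159.] hi [ 11.  36. 164.]
165 180 46 lo [ -0.  17. 166.] med [  7.  28. 172.] hi [ 11.  40. 179.]
180 195 54 lo [  2.  14. 181.] med [  7.  28. 188.] hi [ 11.  42. 194.]
195 212 99 lo [ -7.  13. 196.] med [  5.  31. 203.] hi [ 10.  42. 208.]
side
112 135 37 lo [ -6.  14. 114.] med [ -2.  17. 124.] hi [  2.  21. 134.]
150 165 20 lo [-13.  15. 151.] med [ -5.  17. 154.] hi [  4.  26. 161.]
165 180 7 lo [-14.  25. 166.] med [-13.  26. 174.] hi [-12.  30. 179.]
```

View pics/both3.png

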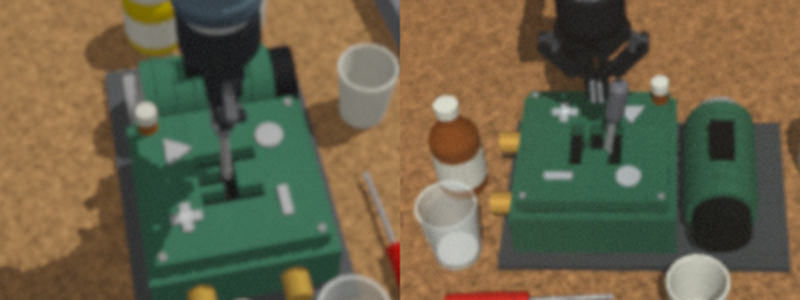

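Lever leans left with the grip centre at y ≈ 28, of about 50 needed, and x is still centred. Continuing left.

```bash
python3 -m handwheel '[[[-1,0,-0.4,0,0,0,0],[-1,0,-0.8,0,0,0,0],[-1,0,-1.2,0,0,0,0],[-1,0,-1.5,0,0,0,0],[-1,0,-1.5,0,0,0,0]]]'
python3 - <<'E'
from h import *
from bench import camera
where();tilt(camera('scene'),0,45,28)
E
```

```text
time_s: 6.82
eef_pos: [0.5496, 0.0487, 0.1589]
eef_rot: [-0.0, 0.999, -0.049, 0.0]
wrist_force: [0.7, -0.4, -0.1]
opening: -0.001
grasp_force: 0.4
unit mm [ -1.1  22.8 158.9] yaw -5.56 tz [ 0.  0. -1.] F [ 0.7 -0.4 -0.1] t 6.825 op -0.0008797546107590215
112 135 28 lo [ -2.  24. 113.] med [  2.  30. 123.] hi [  4.  35. 134.]
150 165 39 lo [  1.  29. 152.] med [  8.  38. 158.] hi [ 11.  48. 164.]
165 180 47 lo [  1.  32. 166.] med [  8.  41. 173.] hi [ 12.  52. 179.]
180 195 75 lo [ -1.  21. 181.] med [  8.  39. 189.] hi [ 11.  58. 195.]
195 212 109 lo [ -7.  19. 196.] med [  6.  42. 201.] hi [ 10.  56. 210.]
```

```bash
python3 -m handwheel '[[[-1,0,-0.3,0,0,0,0],[-1,0,-0.6,0,0,0,0],[-1,0,-0.7,0,0,0,0],[-1,0,-0.7,0,0,0,0]]]'; python3 -m handwheel '[[[-1,0,-0.1,0,0,0,0],[-1,0,-0.1,0,0,0,0]]]'
python3 - <<'E'
from h import *
from bench import camera
where();tilt(camera('scene'),0,45,28)
E
```

```text
time_s: 7.38
eef_pos: [0.5502, 0.0555, 0.1589]
eef_rot: [-0.0, 0.999, -0.049, -0.0]
wrist_force: [0.2, -0.9, -0.4]
opening: 0.001
grasp_force: 0.4
time_s: 7.62
eef_pos: [0.5502, 0.0564, 0.1589]
eef_rot: [0.0, 0.999, -0.049, -0.0]
wrist_force: [-0.5, -1.5, -0.4]
opening: 0.0
grasp_force: 0.5
unit mm [ -1.2  30.5 158.9] yaw -5.59 tz [-0. -0. -1.] F [-0.5 -1.5 -0.4] t 7.625 op 0.0002646028437699838
112 135 24 lo [ -1.  29. 114.] med [  1.  34. 124.] hi [  4.  40. 134.]
150 165 39 lo [ -0.  33. 152.] med [  8.  43. 157.] hi [ 12.  55. 163.]
165 180 50 lo [  1.  38. 165.] med [  8.  48. 172.] hi [ 11.  60. 179.]
180 195 78 lo [  2.  23. 181.] med [  7.  46. 189.] hi [ 12.  65. 194.]
195 212 116 lo [ -5.  21. 196.] med [  5.  43. 200.] hi [ 10.  63. 211.]
```

```bash
python3 -m handwheel '[[[-1,0,-0.15,0,0,0,0],[-1,0,-0.15,0,0,0,0]]]'|sed -n 2,4p; python3 -m handwheel '[[[-1,0,-0.1,0,0,0,0],[-1,0,-0.1,0,0,0,0]]]'|sed -n 2,4p
python3 - <<'E'
from h import *
from bench import camera
where();tilt(camera('scene'),0,45,28)
E
```

```text
eef_pos: [0.5504, 0.0578, 0.1589]
eef_rot: [0.0, 0.999, -0.049, -0.0]
wrist_force: [-0.6, -2.6, -0.2]
eef_pos: [0.5504, 0.0587, 0.1588]
eef_rot: [0.0, 0.999, -0.049, -0.0]
wrist_force: [1.2, -2.7, -1.6]
unit mm [ -1.2  32.8 158.8] yaw -5.59 tz [-0. -0. -1.] F [ 1.2 -2.7 -1.6] t 8.175 op 0.0011398936389994333
112 135 25 lo [ -1.  29. 112.] med [  2.  35. 122.] hi [  5.  40. 132.]
150 165 39 lo [  3.  36. 152.] med [  8.  43. 159.] hi [ 11.  55. 164.]
165 180 46 lo [ -0.  38. 166.] med [  8.  48. 172.] hi [ 12.  60. 179.]
180 195 83 lo [  1.  25. 181.] med [  7.  46. 190.] hi [ 11.  65. 195.]
195 212 113 lo [ -6.  23. 196.] med [  5.  45. 200.] hi [ 11.  63. 211.]
```

The lever has stopped moving while the finger force rises slightly, so it is at the left stop with x still 0. Going around to its far side.

```bash
python3 -m handwheel '[[[-1,0,1,0,0,0,0],[-1,0,3,0,0,0,0],[-1,2.5,3,0,0,0,0],[-1,4.6,3,0,0,0,0],[-1,4.6,1,0,0,0,0],[-1,4.6,-1.3,0,0,0,0],[-1,4.6,-1.3,0,0,0,0]]]'
python3 - <<'E'
from h import *
from bench import camera
where();c=camera('side');d=camera('scene');tilt(d,0,45,22);tilt(c,0,45,22)
cv2.imwrite('pics/both4.png',cv2.resize(np.hstack([c['frame'][150:300,180:380],d['frame'][110:260,190:390]]),None,fx=2,fy=2,interpolation=2))
E
```

```text
time_s: 9.1
eef_pos: [0.5969, 0.0687, 0.1588]
eef_rot: [-0.0, 0.999, -0.048, -0.0]
wrist_force: [-0.6, -0.3, -0.5]
opening: 0.001
grasp_force: 0.0
unit mm [ 44.1  47.4 158.8] yaw -5.47 tz [-0.001  0.001 -1.   ] F [-0.6 -0.3 -0.5] t 9.1 op 0.00099663536263917
112 135 20 lo [  0.  29. 113.] med [  3.  34. 120.] hi [  4.  37. 128.]
180 195 5 lo [ -1.  44. 186.] med [  1.  46. 189.] hi [  2.  46. 194.]
112 135 43 lo [ -6.  27. 113.] med [ -2.  32. 123.] hi [  2.  36. 133.]
150 165 56 lo [-13.  33. 151.] med [ -2.  36. 159.] hi [  8.  43. 164.]
165 180 71 lo [-13.  37. 166.] med [ -4.  41. 171.] hi [  9.  48. 179.]
180 195 86 lo [-13.  41. 181.] med [ -3.  46. 188.] hi [  8.  58. 194.]
195 212 63 lo [-10.  47. 195.] med [ -2.  53. 198.] hi [  6.  63. 201.]
```

View pics/both4.png

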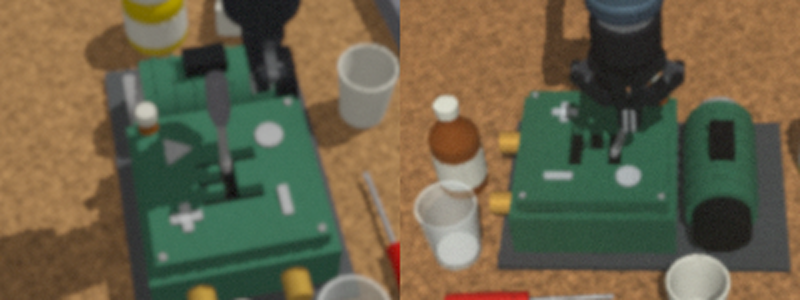

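Fingers stand far of the lever (grip (215,100) left view), in line with it. Pushing near.

```bash
python3 -m handwheel '[[[-1,-1,0,0,0,0,0],[-1,-2,0,0,0,0,0],[-1,-2.7,0,0,0,0,0],[-1,-3.3,0,0,0,0,0],[-1,-3.9,0,0,0,0,0],[-1,-4.5,0,0,0,0,0],[-1,-5.1,0,0,0,0,0],[-1,-5.6,0,0,0,0,0],[-1,-6,0,0,0,0,0],[-1,-6,0,0,0,0,0]]]'
python3 - <<'E'
from h import *
from bench import camera
where();c=camera('side');tilt(c,-35,45,28)
E
```

```text
time_s: 10.45
eef_pos: [0.5376, 0.0733, 0.1589]
eef_rot: [-0.0, 0.999, -0.049, -0.0]
wrist_force: [0.6, -0.2, -0.6]
opening: -0.0
grasp_force: 0.4
unit mm [-15.4  46.1 158.9] yaw -5.58 tz [-0.  0. -1.] F [ 0.6 -0.2 -0.6] t 10.45 op -0.0003941962575146933
112 135 41 lo [-31.  28. 114.] med [-25.  32. 124.] hi [-21.  37. 133.]
150 165 66 lo [-44.  33. 151.] med [-32.  37. 158.] hi [-22.  45. 164.]
165 180 71 lo [-47.  37. 166.] med [-35.  41. 173.] hi [-25.  47. 179.]
180 195 133 lo [-48.  34. 182.] med [-36.  45. 191.] hi [-13.  62. 195.]
195 212 40 lo [-44.  32. 195.] med [-34.  47. 197.] hi [-12.  57. 203.]
```

```bash
python3 -m handwheel '[[[-1,-0.4,0,0,0,0,0],[-1,-0.8,0,0,0,0,0],[-1,-0.8,0,0,0,0,0]]]'|sed -n 2,4p; python3 -m handwheel '[[[-1,-0.15,0,0,0,0,0],[-1,-0.15,0,0,0,0,0]]]'|sed -n 2,4p;  python3 -m handwheel '[[[-1,-0.15,0,0,0,0,0],[-1,-0.15,0,0,0,0,0]]]'|sed -n 2,4p
python3 - <<'E'
from h import *
from bench import camera
where();c=camera('side');tilt(c,-45,45,28)
E
```

```text
eef_pos: [0.5295, 0.074, 0.1589]
eef_rot: [-0.0, 0.999, -0.049, -0.0]
wrist_force: [0.7, -0.8, -1.3]
eef_pos: [0.5284, 0.0741, 0.1589]
eef_rot: [-0.0, 0.999, -0.049, 0.0]
wrist_force: [1.0, -0.7, 0.2]
eef_pos: [0.5268, 0.0743, 0.1589]
eef_rot: [-0.0, 0.999, -0.049, -0.0]
wrist_force: [1.2, -1.1, -0.3]
unit mm [-26.3  46.  158.9] yaw -5.58 tz [-0.  0. -1.] F [ 1.2 -1.1 -0.3] t 11.375 op 0.0012496855524749511
112 135 49 lo [-72.  28. 112.] med [-33.  33. 124.] hi [-27.  71. 134.]
150 165 67 lo [-53.  33. 151.] med [-39.  36. 157.] hi [-31.  45. 164.]
165 180 70 lo [-55.  36. 166.] med [-45.  41. 172.] hi [-34.  46. 179.]
180 195 142 lo [-59.  34. 181.] med [-47.  47. 190.] hi [-24.  60. 194.]
195 212 20 lo [-49.  32. 195.] med [-30.  33. 199.] hi [-20.  48. 202.]
```

```bash
python3 -m handwheel '[[[-1,-0.3,0,0,0,0,0],[-1,-0.3,0,0,0,0,0]]]'|sed -n 2,4p; python3 -m handwheel '[[[-1,-0.2,0,0,0,0,0],[-1,-0.2,0,0,0,0,0]]]'|sed -n 2,4p;  python3 -m handwheel '[[[-1,-0.15,0,0,0,0,0],[-1,-0.15,0,0,0,0,0]]]'|sed -n 2,4p
python3 - <<'E'
from h import *
from bench import camera
where();c=camera('side');tilt(c,-45,45,28)
E
```

```text
eef_pos: [0.5236, 0.0746, 0.1589]
eef_rot: [0.0, 0.999, -0.049, -0.0]
wrist_force: [1.2, -0.5, 0.2]
eef_pos: [0.5218, 0.0748, 0.1589]
eef_rot: [-0.0, 0.999, -0.049, -0.0]
wrist_force: [0.1, -0.5, -0.9]
eef_pos: [0.5203, 0.0749, 0.1589]
eef_rot: [-0.0, 0.999, -0.049, -0.0]
wrist_force: [0.7, -0.7, -0.7]
unit mm [-32.7  46.  158.9] yaw -5.59 tz [-0.  0. -1.] F [ 0.7 -0.7 -0.7] t 12.175 op 0.001617216842296294
112 135 54 lo [-72.  28. 114.] med [-38.  33. 124.] hi [-32.  72. 133.]
150 165 74 lo [-57.  32. 151.] med [-45.  36. 157.] hi [-35.  43. 165.]
165 180 68 lo [-61.  37. 165.] med [-50.  41. 172.] hi [-41.  46. 179.]
180 195 139 lo [-65.  33. 181.] med [-53.  47. 189.] hi [-27.  60. 194.]
195 212 15 lo [-41.  32. 196.] med [-34.  33. 200.] hi [-29.  34. 202.]
```

```bash
for i in 1; do python3 -m handwheel '[[[-1,-0.15,0,0,0,0,0],[-1,-0.15,0,0,0,0,0]]]'|sed -n 2,4p; python3 -m handwheel '[[[-1,-0.15,0,0,0,0,0],[-1,-0.15,0,0,0,0,0]]]'|sed -n 2,4p;  python3 -m handwheel '[[[-1,-0.1,0,0,0,0,0],[-1,-0.1,0,0,0,0,0]]]'|sed -n 2,4p; done
python3 - <<'E'
from h import *
from bench import camera
where();c=camera('side');tilt(c,-45,45,28)
E
```

```text
eef_pos: [0.5188, 0.0751, 0.1589]
eef_rot: [-0.0, 0.999, -0.049, -0.0]
wrist_force: [0.3, -0.6, 0.5]
eef_pos: [0.5174, 0.0751, 0.1589]
eef_rot: [0.0, 0.999, -0.049, 0.0]
wrist_force: [2.0, -1.3, -0.2]
eef_pos: [0.5166, 0.0752, 0.159]
eef_rot: [0.0, 0.999, -0.049, 0.0]
wrist_force: [1.9, -0.4, -1.2]
unit mm [-36.5  46.  159. ] yaw -5.59 tz [ 0. -0. -1.] F [ 1.9 -0.4 -1.2] t 12.975 op 0.0004136222711526076
112 135 52 lo [-72.  28. 115.] med [-39.  32. 124.] hi [-32.  71. 133.]
150 165 72 lo [-60.  32. 151.] med [-46.  36. 158.] hi [-38.  43. 164.]
165 180 68 lo [-65.  36. 166.] med [-53.  41. 172.] hi [-43.  45. 179.]
180 195 129 lo [-68.  34. 182.] med [-56.  45. 189.] hi [-33.  59. 194.]
195 212 15 lo [-44.  32. 196.] med [-36.  33. 199.] hi [-31.  34. 202.]
```

```bash
python3 -m handwheel '[[[-1,-0.15,0,0,0,0,0],[-1,-0.15,0,0,0,0,0]]]'|sed -n 2,4p; python3 -m handwheel '[[[-1,-0.15,0,0,0,0,0],[-1,-0.15,0,0,0,0,0]]]'|sed -n 2,4p
python3 - <<'E'
from h import *
from bench import camera
where();c=camera('side');tilt(c,-45,45,28)
E
```

```text
eef_pos: [0.5151, 0.0754, 0.159]
eef_rot: [0.0, 0.999, -0.049, 0.0]
wrist_force: [3.4, -0.5, -0.8]
eef_pos: [0.5137, 0.0755, 0.159]
eef_rot: [0.0, 0.999, -0.049, 0.0]
wrist_force: [4.8, -0.8, -1.4]
unit mm [-39.4  45.9 159. ] yaw -5.59 tz [ 0.001 -0.    -1.   ] F [ 4.8 -0.8 -1.4] t 13.525 op -0.0009557942321393817
112 135 54 lo [-72.  28. 113.] med [-40.  32. 123.] hi [-33.  71. 133.]
150 165 77 lo [-61.  32. 152.] med [-48.  36. 157.] hi [-39.  45. 164.]
165 180 66 lo [-66.  36. 166.] med [-55.  40. 172.] hi [-44.  46. 179.]
180 195 119 lo [-69.  34. 182.] med [-58.  45. 188.] hi [-32.  60. 193.]
195 212 16 lo [-46.  32. 196.] med [-41.  33. 198.] hi [-34.  35. 202.]
```

Force is rising steadily with almost no lever motion, so it is at its stop. Backing off far, raising clear and looking.

```bash
python3 -m handwheel '[[[-1,1,0,0,0,0,0],[-1,3,0,0,0,0,0],[-1,6,0,0,0,0,0],[-1,7,0,-4,0,0,0],[-1,7,0,-9,0,0,0],[-1,7,3,-11,0,0,0],[-1,7,9,-11,0,0,0],[-1,7,15,-11,0,0,0],[-1,7,15,-11,0,0,0]]]'
python3 - <<'E'
from h import *
from bench import camera
where();c=camera('side');d=camera('scene')
for k in(d,c):
    tilt(k,-45,40,22)
P=[cloud(np.load('scene0.npz')),cloud(d)]
for q in P:
    m=(q[...,2]>.125)&(abs(q[...,0]-.482)<.03)&(abs(q[...,1]-.111)<.018)&(q[...,2]<.14);print('vial',m.sum(),q[m].mean(0).round(4))
cv2.imwrite('pics/both5.png',cv2.resize(np.hstack([c['frame'][150:300,180:380],d['frame'][110:260,190:390]]),None,fx=2,fy=2,interpolation=2))
E
```

```text
time_s: 14.7
eef_pos: [0.5677, -0.0842, 0.2684]
eef_rot: [0.0, 0.999, -0.051, -0.001]
wrist_force: [0.4, 0.8, -0.4]
opening: -0.002
grasp_force: 0.0
unit mm [  30.  -107.7  268.4] yaw -5.89 tz [-0.002  0.    -1.   ] F [ 0.4  0.8 -0.4] t 14.7 op -0.001705629060425175
112 135 36 lo [-40.  28. 113.] med [-35.  35. 123.] hi [-30.  40. 132.]
150 165 59 lo [-50.  34. 151.] med [-41.  44. 158.] hi [-35.  56. 164.]
165 180 58 lo [-52.  39. 166.] med [-46.  49. 172.] hi [-42.  61. 180.]
180 195 62 lo [-63.  44. 181.] med [-51.  52. 189.] hi [-45.  61. 193.]
112 135 43 lo [-44.  28. 113.] med [-38.  32. 123.] hi [-32.  35. 133.]
150 165 77 lo [-59.  32. 151.] med [-47.  37. 157.] hi [-38.  44. 164.]
165 180 70 lo [-65.  37. 166.] med [-52.  41. 172.] hi [-43.  47. 179.]
180 195 99 lo [-65.  41. 180.] med [-57.  48. 188.] hi [-48.  60. 193.]
vial 60 [0.4823 0.1112 0.1317]
vial 60 [0.4821 0.1114 0.1315]
```

View pics/both5.png

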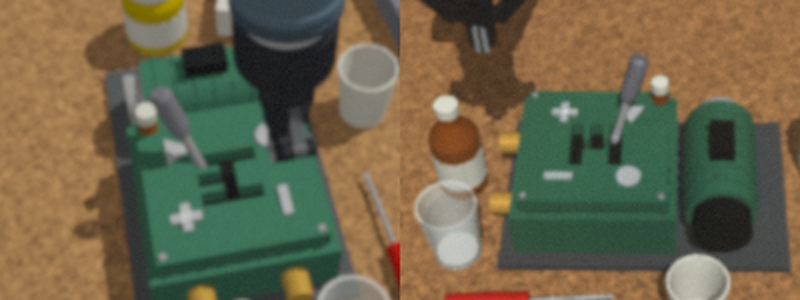

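The lever sits in the near-left slot. Its depth matches or slightly exceeds the parked end-stop reference (far face −42 mm against −40 expected), and the vial hasn't moved. Handing in.

```bash
python3 -c "
from bench import ctrl
print(ctrl.hand_in())"
```

```text
the job is handed in; nothing more can be done
None
```

The lever is fully home in the triangle-tagged near-left slot, pushed there with closed fingertips through the cross channel and into no other tagged slot. The job was handed in at about 15 s with the arm clear; the jar's position measured unchanged, and I saw nothing else disturbed.

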